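# Warm the filled ointment jar, tray the empties

### The arm

A 6-joint arm with a two-finger parallel gripper is mounted at the origin on the work surface. World frame = base frame: x ahead of the robot, y to its left, z up, the work surface at z = 0. Lengths are in m, angles in rad, forces in N, time in s.
With the tool pointing down it reaches from about 0.375 to 0.925 m from the base axis. Payload 5.7 kg.
Tool frame: the origin (TCP) lies between the finger pads; the fingertips stand nose_length ahead of it and the grasp point (between the pads) lies 11 mm behind it (nose_length is the distance from the TCP to the fingertips, in m); z points along the fingers, y is the line along which they close (so a half turn about z gives the same grasp; the last joint's range is limited). The gripper opens to 85 mm and grips with 20 to 120 N. Pads are 22 mm wide; open, the fingers measure 114 mm over their backs; the gripper's body (76 mm by 85 mm) begins 54 mm behind the grasp point. The pads swing forward as they close: fully open they stand 13 mm farther back than shut.
Start: joints at [-0.115, 0.359, 1.51, -0, 1.272, -0.115], TCP at [0.6, -0, 0.239] pointing down, gripper open.
Joint ranges: [-2.97, 2.97], [-1.01, 2.36], [0.21, 2.38], [-0.96, 4.11], [0.2, 2.71], [-2.98, 2.98]. Speed limits (rad/s): [2.39, 2.39, 3.14, 3.14, 3.14, 3.14].

### API

Orientations are given as a 3x3 rotation matrix whose columns are the frame's x, y, z axes.
In Python, from station import * gives the robot as it stands.
- The arm moves only by the tool play_rows, never from a script. Its argument "deltas" is a list of rows, each a list of 3 entries, a list of its own where there are three numbers: the closure, from -1 (fully open) to 1 (shut), so that 0 is half open, then the shift along the tool's x, y, z in m, then the turn about the tool's z in degrees. In form: [[gripper, [tx, ty, tz], turn], ...]. A call has 1 to 20 rows; each row is the pose to reach, as a shift and turn from the pose commanded when the call began, along the tool's axes at that moment; what a row does not reach only later rows make up. A row lasts 1/12 s, in which the tool goes at most 41.7 mm and 7.16 degrees, less where a joint would pass 70% of its speed; a pose out of reach is approached as far as the arm can. A call with a gripper value outside its range is refused whole. The fingers move at their own pace and stop on an object; "newtons" is the grip in N (left out, the last holds). Time passes only in rows, so rows that repeat a pose let the fingers close. It gives the time, the measured TCP pose, the force and the opening at its end, in the units of the state.
- observe(): the state, without advancing time (a new reading comes with each control period).
- camera(name): name is "scene" or "side" or "wrist"; returns the picture (384x512x3 uint8, red, green, blue); there is no depth.
- calibration(name): a dict with "intrinsics" (3x3 intrinsics, pixels), "dist_coeffs" ([k1, k2, p1, p2, k3] as OpenCV has them; the pictures are not rectified), "R" (3x3) and "t" (3): a world point X has camera coordinates R X + t. Camera axes: x right, y down, z forward; pixel columns grow to the right and rows downward; lengths in m; the calibration is good to about 2 mm. A picture is of the moment at which its call begins: read the wrist's pose just before it. calibration takes no time and is no camera call; for the wrist camera it gives the pose at the moment of the call.
- sign_off(): hands the job in, once; it reports no verdict.
Trained networks look in the newest picture that a camera, given by its name, has taken for a name from the list of things; names that differ only in an ending like _2 or _b are one class to them, and where a whole thing is asked for, a point or a joint stands for the part that bears it (a point fixed in the world has none). Each returns a list of dicts, best first, with "score" (0 to 1); they miss things now and then, are a little off and sometimes report something else, mostly with a low value. They report only what shows in the picture. A call takes as long as a camera call.
- search_frame(camera, target): "point" ([x, y, z] in m, in world coordinates, good to about 4 mm: the middle of the surface that is visible of it).
- masks_of(camera, target): "mask" (384x512 bool, what is visible of it).
The state is a dict: "t": time; "joints": joint angles; "qd": joint speeds; "joint_efforts": joint torques, N m; "position": TCP position; "ee_rot": TCP orientation; "ft_force": force on the tool from outside, world axes, zero at the start; "torque": the same for the moment, N m; "grip_width": finger opening in m.
Only numpy, scipy, OpenCV 4.12 (cv2) and the standard library are available. Lean on these libraries where they do the work, as an engineer would, in place of code of your own. Each camera call takes 0.05 s, during which the arm holds its last target. There are 200 camera calls.

### The job

One of the identical closed ointment jars standing on the bench is full and the others are empty: lift them to find the heavy one, stand it upright on the pulled-out shelf of the warming cabinet, push the shelf fully in, and then push the door shut until its catch has snapped in. Stand all the empty jars upright in the steel tray, and leave the other things on the bench where they are.

Things in the scene. Friction and masses are not known exactly. Their poses are not given: they have to be found in the camera images.
- jar_a: closed straight-sided ointment jar, white with a grey screw lid, 62 mm diameter, 85 mm tall, upright at the start. Origin: centre of its underside, z up along the jar. All jars look the same: an empty one weighs about 0.05 kg, the full one about 0.3 kg. Some jars of this list are absent (their state is None); 3 to 5 are on the bench, exactly one of them full, and which name is full changes.
- jar_b: closed straight-sided ointment jar, white with a grey screw lid, 62 mm diameter, 85 mm tall, upright at the start. Origin: centre of its underside, z up along the jar. All jars look the same: an empty one weighs about 0.05 kg, the full one about 0.3 kg. Some jars of this list are absent (their state is None); 3 to 5 are on the bench, exactly one of them full, and which name is full changes.
- jar_c: closed straight-sided ointment jar, white with a grey screw lid, 62 mm diameter, 85 mm tall, upright at the start. Origin: centre of its underside, z up along the jar. All jars look the same: an empty one weighs about 0.05 kg, the full one about 0.3 kg. Some jars of this list are absent (their state is None); 3 to 5 are on the bench, exactly one of them full, and which name is full changes.
- jar_d: closed straight-sided ointment jar, white with a grey screw lid, 62 mm diameter, 85 mm tall, upright at the start. Origin: centre of its underside, z up along the jar. All jars look the same: an empty one weighs about 0.05 kg, the full one about 0.3 kg. Some jars of this list are absent (their state is None); 3 to 5 are on the bench, exactly one of them full, and which name is full changes.
- jar_e: closed straight-sided ointment jar, white with a grey screw lid, 62 mm diameter, 85 mm tall, upright at the start. Origin: centre of its underside, z up along the jar. All jars look the same: an empty one weighs about 0.05 kg, the full one about 0.3 kg. Some jars of this list are absent (their state is None); 3 to 5 are on the bench, exactly one of them full, and which name is full changes.
- jar_f: closed straight-sided ointment jar, white with a grey screw lid, 62 mm diameter, 85 mm tall, upright at the start. Origin: centre of its underside, z up along the jar. All jars look the same: an empty one weighs about 0.05 kg, the full one about 0.3 kg. Some jars of this list are absent (their state is None); 3 to 5 are on the bench, exactly one of them full, and which name is full changes.
- jar_g: closed straight-sided ointment jar, white with a grey screw lid, 62 mm diameter, 85 mm tall, upright at the start. Origin: centre of its underside, z up along the jar. All jars look the same: an empty one weighs about 0.05 kg, the full one about 0.3 kg. Some jars of this list are absent (their state is None); 3 to 5 are on the bench, exactly one of them full, and which name is full changes.
- tray: stainless tray for the empty jars, 205 x 205 mm outside, walls 4 mm thick and 32 mm high, floor 4 mm thick, fixed to the bench. Origin: centre of its underside; x and y along its sides, z up.
- tray_floor (a point): centre of the tray's inner floor (4 mm above the bench), axes as the tray's. The floor is 197 mm square inside the walls: room for four jars in two rows of two, about 90 mm apart.
- cabinet: white bench warming cabinet, fixed to the bench: chamber part 260 mm deep (x), 240 mm wide (y) and 165 mm high, with a control column on its +y side (from y = 120 to 190 mm). Origin: centre of the chamber part's underside; +x points into the cabinet, its open front is the plane x = -130 mm, z up.
- shelf (a joint): the pull-out steel shelf of the cabinet: 0 = fully in, 0.17 m = fully out (along the cabinet's -x). Starts 0.15 to 0.17 out; stays where it is left, slides in with about 2 N plus a little damping, and stops at 0.
- shelf_floor (a point): centre of the shelf's upper face, 40 mm above the bench; moves with the shelf; axes as the cabinet's (+x into the cabinet). The shelf measures 200 mm (x) x 180 mm (y); rims 20 mm high at the sides and back, an upright front plate 95 mm high and 6 mm thick.
- shelf_front (a point): middle of the outer face of the shelf's front plate, 120 mm above the bench (the plate's top edge is at 135 mm); axes as the cabinet's. Push here along the cabinet's +x. With the shelf fully in this face is flush with the cabinet's open front, close under the roof (the cabinet's top is at 165 mm).
- cabinet_door (a joint): the cabinet's door (white frame with a clear window), hinged upright on the right (-y) side of the front: 0 = shut, grows as it opens, starts at 1.6 to 1.85 rad. Stays where it is left. Over the last 0.06 rad or so a sprung roller catch resists with about 6 N at the free edge, then snaps in and holds the door at 0.
- door_hinge (a point): point on the door's upright hinge axis, 89 mm above the bench; turns with the door: its +y points along the door to the free edge, its -x is the outward normal of the door's outer face. The door is 230 mm wide (y 0 to 230), 16 mm thick (x -16 to 0 mm), from 17 to 161 mm above the bench. An upright bar handle stands 45 mm proud of the hinge line's face at y = 201 to 215 mm, from 42 to 136 mm above the bench; the outer face is free from y = 0 to 200 mm.
- door_edge (a point): the door's free outer edge at mid height, on its outer face (x = -16, y = 230 mm from the hinge); axes as door_hinge.
- dropper: small amber dropper bottle, 42 mm diameter, 75 mm tall, among the jars; a bystander. Origin at its underside.
- amber_1: amber bottle, 76 mm diameter, 150 mm tall; a bystander. Origin at its underside.
- amber_2: amber bottle, 66 mm diameter, 130 mm tall; a bystander. Origin at its underside.
- mortar: white mortar with a pestle, 100 mm across, 55 mm high, the pestle up to 85 mm; a bystander. Origin at its underside.
- stock_tub: white tub with a blue lid, 84 mm across, 100 mm tall; a bystander. Origin at its underside.
- spatula: spatula lying on the bench, about 190 mm long; a bystander. Origin below its middle.

How it is judged:
By the outcome, as a careful person would: the job done as asked, in the order asked, and still so for the second after the job is handed in, with the robot touching nothing.
Of jar_a, jar_d only 1 to 1 are there at a start; the rules pass over those that are not, and their reading is None.
Of jar_b, jar_e only 1 to 1 are there at a start; the rules pass over those that are not, and their reading is None.
Of jar_c, jar_f, jar_g only 1 to 3 are there at a start; the rules pass over those that are not, and their reading is None.
At some moment in a run one of jar_a, jar_b, jar_c, jar_d, jar_e, jar_f, jar_g may be knocked a few centimetres aside while the robot is not near it.
It also fails if it takes over 210 s, if anything falls off the work surface, if the arm or the gripper's body presses on something with over 40 N, if the wrist force passes 120 N, or if a joint passes its speed limit or range.

## Working session

There is one attempt and no reset: what is moved stays moved. The work goes in short steps, Python scripts to look and compute and a tool call to move; the robot and the scene stay as the last step left them, time stands still between calls to the robot, and variables do not carry over. Pictures are saved under pics/ and viewed, on a budget of 14 in all, crops included, one or two more only if the job needs it, and the job is handed in when it is done.

Besides the shell and the picture viewer there is one more tool, called after ">>>" as name(argument=value, ...), one argument or row to a line, values as JSON. play_rows: Moves the arm, as the interface text tells. Its arguments: {"type":"object","properties":{"deltas":{"type":"array"},"newtons":{"type":"number"}},"required":["deltas"]}

```bash
mkdir -p pics; ls; cat > h.py <<'E'
from station import *
import numpy as np, cv2
def shot(n,f):
    im=camera(n); cv2.imwrite('pics/'+f,cv2.cvtColor(im,cv2.COLOR_RGB2BGR)); return im
def ray(n,uv,z,c=None):
    c=c or calibration(n)
    K=np.array(c['intrinsics']);d=np.array(c['dist_coeffs']);R=np.array(c['R']);t=np.array(c['t'])
    p=cv2.undistortPoints(np.array([[uv]],float),K,d)[0,0]
    o=-R.T@t; v=R.T@np.array([p[0],p[1],1]); return o+v*(z-o[2])/v[2]
def proj(n,X,c=None):
    c=c or calibration(n)
    R=np.array(c['R']);t=np.array(c['t'],float)
    return cv2.projectPoints(np.array(X,float).reshape(-1,3),cv2.Rodrigues(R)[0],t,np.array(c['intrinsics']),np.array(c['dist_coeffs']))[0][:,0]
E
python3 - <<'E'
from h import *
s=observe();print({k:np.round(v,3).tolist() for k,v in s.items()})
a=shot('scene','s0.png');b=shot('side','d0.png')
cv2.imwrite('pics/x.png',0*a)
for n in ['scene','side']:
    for t in ['jar_a','tray','shelf_floor','shelf_front','cabinet_door','cabinet','door_edge','dropper','amber_1','mortar','stock_tub','spatula']:
        print(n,t,[(np.round(r['point'],3).tolist(),round(r['score'],2)) for r in search_frame(n,t)][:7])
    c=calibration(n);print(n,(-np.array(c['R']).T@np.array(c['t'])).round(3))
E
```

```text
pics
{'t': 0.0, 'joints': [-0.115, 0.36, 1.511, 0.0, 1.273, -0.115], 'qd': [-0.001, 0.001, 0.001, -0.001, -0.001, -0.001], 'joint_efforts': [0.002, -52.761, -27.863, -0.0, 0.013, -0.0], 'position': [0.599, 0.0, 0.238], 'ee_rot': [[-0.0, 1.0, -0.002], [1.0, 0.0, 0.0], [0.0, -0.002, -1.0]], 'ft_force': [-0.51, -0.271, 0.814], 'torque': [0.009, -0.073, -0.03], 'grip_width': 0.085}
scene jar_a [([0.684, -0.05, 0.067], 0.84), ([0.648, -0.29, 0.07], 0.81), ([0.648, -0.18, 0.072], 0.78), ([0.532, -0.172, 0.063], 0.76), ([0.586, 0.137, 0.14], 0.65), ([0.484, -0.407, 0.006], 0.27)]
scene tray [([0.483, -0.407, 0.004], 0.76)]
scene shelf_floor [([0.449, 0.2, 0.073], 0.6)]
scene shelf_front [([0.45, 0.202, 0.069], 0.57), ([0.585, 0.138, 0.14], 0.26)]
scene cabinet_door [([0.574, 0.136, 0.139], 0.74), ([0.586, 0.486, 0.166], 0.59)]
scene cabinet [([0.587, 0.484, 0.166], 0.91), ([0.648, -0.289, 0.068], 0.25)]
scene door_edge [([0.58, 0.142, 0.14], 0.57)]
scene dropper [([0.486, -0.408, 0.004], 0.69), ([0.747, -0.118, 0.046], 0.66)]
scene amber_1 [([0.697, -0.343, 0.089], 0.91), ([0.807, 0.09, 0.0
[... 312 characters left out ...]
.95), ([0.63, -0.212, 0.071], 0.94), ([0.628, -0.323, 0.076], 0.75), ([0.666, -0.085, 0.063], 0.65)]
side tray [([0.472, -0.4, 0.005], 0.96)]
side shelf_floor [([0.48, 0.213, 0.063], 0.92)]
side shelf_front [([0.483, 0.214, 0.058], 0.86)]
side cabinet_door [([0.549, 0.06, 0.132], 0.67)]
side cabinet [([0.534, 0.384, 0.121], 0.76)]
side door_edge [([0.555, 0.057, 0.131], 0.94)]
side dropper [([0.736, -0.146, 0.044], 0.64), ([0.302, -0.236, 0.036], 0.62)]
side amber_1 [([0.678, -0.374, 0.088], 0.96), ([0.785, 0.046, 0.087], 0.71)]
side mortar [([0.303, -0.238, 0.038], 0.88)]
side stock_tub [([0.737, -0.256, 0.088], 0.73)]
side spatula [([0.359, 0.094, 0.006], 0.76)]
side [ 0.1   -0.825  0.857]
```

View pics/s0.png

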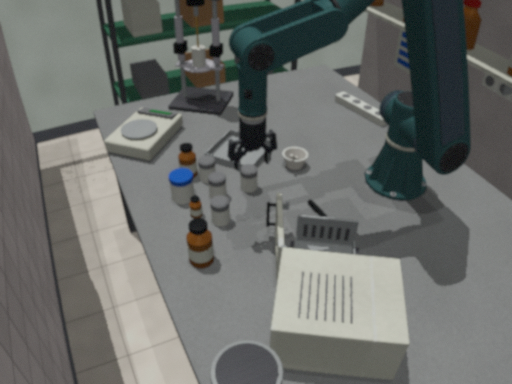

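View pics/d0.png

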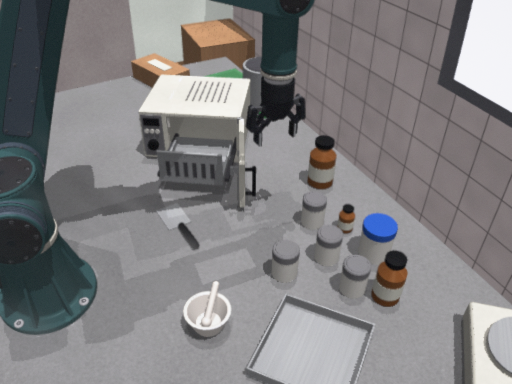

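Four jars, cabinet on the left opening towards -y with its door open, and the tray at about (0.48, -0.40). I'll fit known shapes to the masks for accurate poses.

```bash
cat >> h.py <<'E'
from scipy.optimize import minimize
CAL={n:calibration(n) for n in ['scene','side']}
def hullmask(n,X,c=None):
    p=proj(n,X,c or CAL.get(n)); m=np.zeros((1536,2048),np.uint8)
    cv2.fillConvexPoly(m,np.round(cv2.convexHull(p.astype(np.float32))*4+1.5).astype(np.int32),1)
    return cv2.resize(m.astype(np.float32),(512,384),interpolation=cv2.INTER_AREA)
def iou(a,b): return np.minimum(a,b).sum()/np.maximum(a,b).sum()
def cyl(x,y,r=.031,h=.085,z=0):
    a=np.linspace(0,2*np.pi,40,endpoint=False)
    return np.vstack([np.c_[x+r*np.cos(a),y+r*np.sin(a),0*a+q] for q in (z,z+h)])
def box(x0,x1,y0,y1,z0,z1,x,y,yaw):
    P=np.array([[a,b,c] for a in (x0,x1) for b in (y0,y1) for c in (z0,z1)],float)
    c,s=np.cos(yaw),np.sin(yaw)
    return np.c_[x+c*P[:,0]-s*P[:,1],y+s*P[:,0]+c*P[:,1],P[:,2]]
def fit(ms,f,p0,step):
    p0=np.array(p0,float)
    S=np.vstack([p0]+[p0+np.eye(len(p0))[i]*step[i] for i in range(len(p0))])
    r=minimize(lambda p:-sum(iou(hullmask(n,f(*p)),m) for n,m in ms)/len(ms),p0,method='Nelder-Mead',options=dict(initial_simplex=S,xatol=2e-4,fatol=1e-4,maxiter=200))
    return r.x,-r.fun
def chull(m):
    o=np.zeros(m.shape,np.uint8); k=cv2.findNonZero(m.astype(np.uint8)); cv2.fillConvexPoly(o,cv2.convexHull(k),1); return o.astype(np.float32)
def jarmasks(n): return [(r['score'],r['mask'].astype(np.float32)) for r in masks_of(n,'jar_a')]
E
python3 - <<'E'
from h import *
for n in ['scene','side']: camera(n)
J={n:jarmasks(n) for n in CAL}
g=[(.675,-.067),(.64,-.305),(.64,-.195),(.522,-.192)]
used={}
for p in g:
    ms=[]
    for n in CAL:
        b=max(J[n],key=lambda q:iou(hullmask(n,cyl(*p)),q[1]))
        if iou(hullmask(n,cyl(*p)),b[1])>.3: ms.append((n,b[1]))
    print('jar',[m[0] for m in ms],*fit(ms,cyl,p,[.01,.01]),[fit([m],cyl,p,[.01,.01]) for m in ms])
def one(t,n): 
    r=masks_of(n,t); return r[0]['mask'] if r else None
M={(t,n):one(t,n) for t in ['tray','cabinet','cabinet_door','shelf_front','dropper'] for n in CAL}
np.save('M.npy',M,allow_pickle=True)
tr=[(n,chull(M['tray',n])) for n in CAL]
for ms in ([tr[0]],[tr[1]],tr): print('tray',*fit(ms,lambda x,y,w:box(-.1025,.1025,-.1025,.1025,0,.032,x,y,w),[.48,-.4,.1],[.01,.01,.1]))
cb=[(n,chull(M['cabinet',n])) for n in CAL]
for ms in ([cb[0]],[cb[1]],cb): print('cab',*fit(ms,lambda x,y,w:box(-.13,.13,-.12,.19,0,.165,x,y,w),[.58,.42,1.5],[.01,.01,.1]))
vis=[]
for n in CAL:
    im=camera(n)[...,::-1].copy()
    for (t,k),c in zip([('cabinet',0),('cabinet_door',1),('shelf_front',2),('tray',0)],[(0,0,255)]*9):
        if M[t,n] is not None: im[...,k]=np.where(M[t,n],255,im[...,k])
    vis.append(im[60:384] if n=='side' else im[150:])
cv2.imwrite('pics/m.png',np.vstack(vis))
E
```

```text
jar ['scene', 'side'] [ 0.68204866 -0.07272152] 0.8828357458114624 [(array([ 0.67855135, -0.07660792]), np.float64(0.8515273928642273)), (array([ 0.68239381, -0.07176017]), np.float64(0.923093318939209))]
jar ['scene', 'side'] [ 0.63713559 -0.31070652] 0.8083212375640869 [(array([ 0.63735596, -0.30744507]), np.float64(0.726298451423645)), (array([ 0.64002655, -0.30817444]), np.float64(0.8941871523857117))]
jar ['scene', 'side'] [ 0.64153472 -0.19929446] 0.8293091058731079 [(array([ 0.63833602, -0.20665281]), np.float64(0.8067163228988647)), (array([ 0.64732023, -0.19332737]), np.float64(0.8755042552947998))]
jar ['scene', 'side'] [ 0.52247455 -0.19304989] 0.9258158206939697 [(array([ 0.52001975, -0.19351976]), np.float64(0.9376878142356873)), (array([ 0.52430505, -0.19301838]), np.float64(0.9585339426994324))]
tray [ 0.48 -0.4   0.1 ] 0.0
tray [ 0.46301284 -0.41167218  0.66561357] 0.9890773892402649
tray [ 0.46301284 -0.41167218  0.66561357] 0.49453869462013245
cab [0.60480562 0.43609552 0.96908211] 0.7263876795768738
cab [0.5684119  0.32276707 1.15818997] 0.7459085583686829
cab [0.60028071 0.42145821 0.98271921] 0.7086266279220581
```

View pics/m.png

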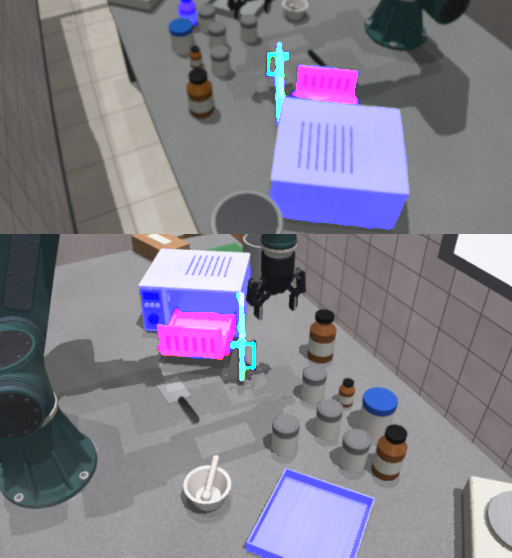

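```bash
python3 - <<'E'
from h import *
for n,P in {'scene':[(285,249),(402,257),(406,316),(272,311)],'side':[(245,121),(144,110),(163,77),(250,80)]}.items():
    W=np.array([ray(n,p,.165,CAL[n])[:2] for p in P]); print(n,W.round(3).tolist(),np.linalg.norm(np.diff(W,axis=0),axis=1).round(3))
# roof/cabinet: multi-start
M=np.load('M.npy',allow_pickle=True).item()
cb=[(n,chull(M['cabinet',n])) for n in CAL]
f=lambda x,y,w:box(-.13,.13,-.12,.19,0,.165,x,y,w)
for w in (1.2,1.5,1.8,2.1):
  print('cab',w,*fit(cb,f,[.57,.43,w],[.02,.02,.1]))
  print(fit(cb[:1],f,[.57,.43,w],[.02,.02,.1]))
n='side';D=(.605,.29)
for n in CAL:
  m=M['shelf_front',n]; ys,xs=np.nonzero(m); print(n,xs.min(),xs.max(),ys.min(),ys.max())
E
```

```text
scene [[0.631, 0.274], [0.366, 0.433], [0.478, 0.587], [0.751, 0.436]] [0.308 0.19  0.312]
side [[0.635, 0.231], [0.396, 0.427], [0.521, 0.62], [0.773, 0.465]] [0.31  0.23  0.295]
cab 1.2 [0.59665912 0.39711751 1.18748748] 0.7063713073730469
(array([0.61002841, 0.42818338, 1.16951682]), np.float64(0.7191867232322693))
cab 1.5 [0.59702546 0.40086735 1.20027125] 0.7063104510307312
(array([0.60680765, 0.43618903, 0.97826492]), np.float64(0.7266119122505188))
cab 1.8 [0.60133671 0.41076077 0.97808741] 0.706296443939209
(array([0.60512301, 0.43447311, 0.96569336]), np.float64(0.7257587313652039))
cab 2.1 [0.58887348 0.44603507 2.42837013] 0.6904515027999878
(array([0.57774698, 0.45767578, 2.94116298]), np.float64(0.7031078338623047))
scene 292 357 215 253
side 157 235 134 185
```

```bash
python3 - <<'E'
from h import *
a=cv2.imread('pics/s0.png')[190:384,255:415];b=cv2.imread('pics/d0.png')[65:217,130:270]
a=cv2.resize(a,None,fx=3,fy=3,interpolation=3);b=cv2.resize(b,None,fx=2.2,fy=2.2*1.0,interpolation=3)
o=np.zeros((600,800,3),np.uint8);o[:a.shape[0],:480]=a[:600];o[:b.shape[0],485:485+b.shape[1]]=b[:600,:315]
cv2.imwrite('pics/z.png',o);print(b.shape)
E
```

```text
(334, 308, 3)
```

View pics/z.png

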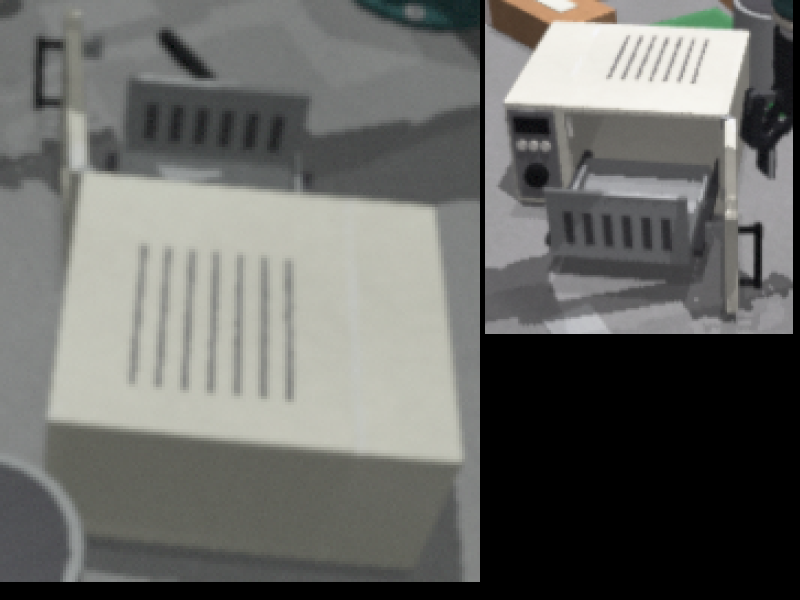

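```bash
python3 - <<'E'
from h import *
from scipy.optimize import least_squares
S=[(282,246.7),(400,259),(409,344),(271,330.7)]; D=[(239,119.5),(139,111.8),(158,75),(250.5,78.6)]
C=np.array([[-.13,-.12,.165],[-.13,.19,.165],[.13,.19,.165],[.13,-.12,.165]])
def T(p,C):
    x,y,w=p;c,s=np.cos(w),np.sin(w);C=np.atleast_2d(C);return np.c_[x+c*C[:,0]-s*C[:,1],y+s*C[:,0]+c*C[:,1],C[:,2]]
def res(p): return np.r_[(proj('scene',T(p,C),CAL['scene'])-S).ravel(),(proj('side',T(p,C),CAL['side'])-D).ravel()]
r=least_squares(res,[.6,.42,1.0],loss='soft_l1');p=r.x;print(p,r.fun.reshape(-1,2).round(1).tolist())
def inv(p,w): x,y,a=p;c,s=np.cos(a),np.sin(a);d=w[:2]-[x,y];return np.array([c*d[0]+s*d[1],-s*d[0]+c*d[1]])
for n,u in [('scene',(298.3,216)),('scene',(358,222.7)),('side',(157.3,152.3)),('side',(223.2,155.9))]:
    print('plate',inv(p,ray(n,u,.135,CAL[n])).round(4))
for n,u,z in [('scene',(279.3,193.3),.161),('side',(241,160.5),.161),('side',(240.5,208),.017)]:
    w=ray(n,u,z,CAL[n]);q=inv(p,w);print('door',w.round(3),q.round(3),'angle',np.degrees(np.arctan2(-(q[0]+.13),q[1]+.12)),np.hypot(q[0]+.13,q[1]+.12))
np.save('cab.npy',p)
E
```

```text
[0.60550535 0.43753669 0.98714598] [[-0.1, -0.1], [-0.4, -0.6], [0.8, -0.1], [-0.6, -1.0], [0.6, -3.4], [-2.2, -1.3], [1.4, -1.3], [-1.3, -0.6]]
plate [-0.291  -0.0858]
plate [-0.2874  0.0897]
plate [-0.2981  0.0848]
plate [-0.2953 -0.096 ]
door [0.534 0.058 0.161] [-0.356 -0.15 ] angle 97.48646052933876 0.22790755079447766
door [0.539 0.064 0.161] [-0.348 -0.151] angle 97.99015796060192 0.22005694443746948
door [0.529 0.049 0.017] [-0.366 -0.151] angle 97.37577086726256 0.23846773712222213
```

```bash
python3 - <<'E'
from h import *
import station
print(station.nose_length if 'nose_length' in dir(station) else [d for d in dir(station) if d[0]!='_'])
for t,p,r,h in [('amber_2',(.69,-.36),.033,.13),('amber_2',(.69,-.36),.038,.15),('amber_1',(.795,.065),.038,.15),('amber_1',(.795,.065),.033,.13),('stock_tub',(.755,-.235),.042,.1),('dropper',(.742,-.13),.021,.075)]:
    f=lambda x,y:cyl(x,y,r,h); ms=[]
    for n in CAL:
        camera(n);c=[(iou(hullmask(n,f(*p)),m['mask']*1.),m['mask']*1.) for m in masks_of(n,t)]
        if c:
            b=max(c,key=lambda q:q[0]); 
            if b[0]>.3: ms.append((n,b[1]))
    if ms: print(t,r,[m[0] for m in ms],*fit(ms,f,p,[.01,.01]))
E
```

```text
0.008
amber_2 0.033 ['scene', 'side'] [ 0.69500095 -0.36339534] 0.7044792184079814
amber_2 0.038 ['side'] [ 0.69905706 -0.35823649] 0.6466177537692493
amber_1 0.038 ['scene', 'side'] [0.80160213 0.06759722] 0.8447425045512974
amber_1 0.033 ['scene', 'side'] [0.80147583 0.06726807] 0.8085460357233697
stock_tub 0.042 ['scene', 'side'] [ 0.75798105 -0.24098293] 0.9060501158459475
dropper 0.021 ['scene', 'side'] [ 0.74631171 -0.12959618] 0.7637212552407573
```

>>> play_rows(
  deltas=[
    [-1, [-0.04, -0.016, 0.02], 0],
    [-1, [-0.08, -0.032, 0.04], 0],
    [-1, [-0.12, -0.048, 0.06], 0],
    [-1, [-0.16, -0.064, 0.08], 0],
    [-1, [-0.193, -0.077, 0.1], 0],
    [-1, [-0.193, -0.077, 0.1], 0],
    [-1, [-0.193, -0.077, 0.13], 0],
    [-1, [-0.193, -0.077, 0.16], 0],
    [-1, [-0.193, -0.077, 0.193], 0],
    [-1, [-0.193, -0.077, 0.193], 0],
    [1, [-0.193, -0.077, 0.193], 0],
    [1, [-0.193, -0.077, 0.193], 0],
    [1, [-0.193, -0.077, 0.193], 0],
    [1, [-0.193, -0.077, 0.193], 0],
    [1, [-0.193, -0.077, 0.193], 0],
    [1, [-0.193, -0.077, 0.193], 0],
    [1, [-0.193, -0.077, 0.193], 0],
    [1, [-0.193, -0.077, 0.193], 0],
  ],
  newtons=30,
)

```text
t: 4.8
position: [0.5241, -0.1934, 0.0479]
ee_rot: [[-0.0, 1.0, 0.002], [1.0, 0.0, -0.001], [-0.001, 0.002, -1.0]]
ft_force: [-1.1, 0.9, 7.9]
grip_width: 0.0612
```

>>> play_rows(
  deltas=[
    [1, [0, 0, -0.03], 0],
    [1, [0, 0, -0.06], 0],
    [1, [0, 0, -0.09], 0],
    [1, [0, 0, -0.11], 0],
    [1, [0, 0, -0.11], 0],
    [1, [0, 0, -0.11], 0],
    [1, [0, 0, -0.11], 0],
    [1, [0, 0, -0.11], 0],
    [1, [0, 0, -0.11], 0],
  ],
)

```text
t: 5.55
position: [0.522, -0.1925, 0.1549]
ee_rot: [[0.0, 1.0, -0.003], [1.0, -0.0, 0.001], [0.001, -0.003, -1.0]]
ft_force: [-0.9, -0.7, -0.7]
grip_width: 0.0617
```

```bash
python3 - <<'E'
from h import *
F=[]
for i in range(4): camera('side');F.append(observe()['ft_force'])
print(np.round(F,2));s=observe();print(np.round(s['position'],4),s['grip_width'],np.round(s['joint_efforts'],2))
shot('wrist','w1.png')
E
```

```text
[[ 0.67  0.2  -0.1 ]
 [-0.21  0.23 -0.55]
 [ 0.28  0.64 -0.09]
 [ 0.61 -0.05 -0.78]]
[ 0.5226 -0.1929  0.1555] 0.06156904966229375 [ 1.000e-02 -5.059e+01 -2.361e+01 -0.000e+00  2.000e-02 -0.000e+00]
```

View pics/w1.png

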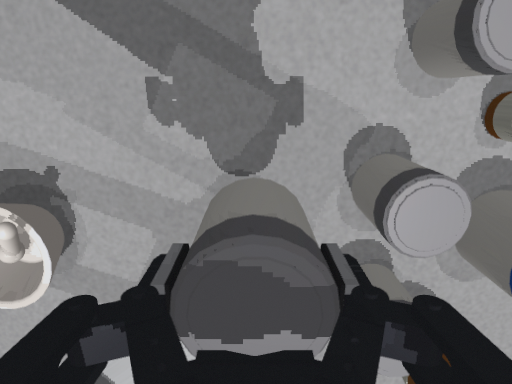

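>>> play_rows(
  deltas=[
    [1, [-0.03, -0.007, 0], 0],
    [1, [-0.065, -0.015, 0], 0],
    [1, [-0.105, -0.025, 0], 0],
    [1, [-0.145, -0.034, 0], 0],
    [1, [-0.185, -0.044, 0], 0],
    [1, [-0.22, -0.052, 0], 0],
    [1, [-0.255, -0.06, 0], 0],
    [1, [-0.2825, -0.067, 0], 0],
    [1, [-0.2825, -0.067, 0], 0],
    [1, [-0.2825, -0.067, 0.03], 0],
    [1, [-0.2825, -0.067, 0.06], 0],
    [1, [-0.2825, -0.067, 0.085], 0],
    [1, [-0.2825, -0.067, 0.1], 0],
    [1, [-0.2825, -0.067, 0.105], 0],
    [1, [-0.2825, -0.067, 0.105], 0],
    [-0.5, [-0.2825, -0.067, 0.105], 0],
    [-0.75, [-0.2825, -0.067, 0.105], 0],
    [-0.75, [-0.2825, -0.067, 0.105], 0],
    [-0.75, [-0.2825, -0.067, 0.07], 0],
    [-0.75, [-0.2825, -0.067, 0.03], 0],
  ],
)

```text
t: 7.47
position: [0.4542, -0.4731, 0.1237]
ee_rot: [[-0.0, 1.0, -0.005], [1.0, 0.0, 0.006], [0.006, -0.005, -1.0]]
ft_force: [0.1, -0.3, 0.1]
grip_width: 0.0747
```

>>> play_rows(
  deltas=[
    [-1, [0.02, 0, -0.04], 0],
    [-1, [0.05, 0.015, -0.06], 0],
    [-1, [0.08, 0.035, -0.06], 0],
    [-1, [0.1, 0.06, -0.06], 0],
  ],
)

```text
t: 7.8
position: [0.5163, -0.374, 0.189]
ee_rot: [[0.001, 1.0, 0.002], [1.0, -0.001, -0.002], [-0.002, 0.002, -1.0]]
ft_force: [-0.7, 0.6, -0.0]
grip_width: 0.0857
```

```bash
cat >> h.py <<'E'
def jars(extra=()):
    """fit every jar mask per camera; print"""
    out=[]
    for n in CAL:
        camera(n)
        pts=[r for r in search_frame(n,'jar_a')]
        for sc,m in jarmasks(n):
            if sc<.3: continue
            v,u=np.nonzero(m); p=ray(n,(u.mean(),v.mean()),.045,CAL[n])[:2]
            q,s=fit([(n,m)],cyl,p,[.01,.01]); 
            if s>.6: print(n,q.round(3),round(s,2),round(sc,2))
E
python3 - <<'E'
from h import *
jars(); s=observe(); print(np.round(s['position'],3))
camera('side'); b=shot('side','d1.png')
n='side';print('trayjar',[ (fit([(n,m)],lambda x,y:cyl(x,y,z=.004),(.455,-.475),[.01,.01])) for sc,m in jarmasks(n) if iou(hullmask(n,cyl(.455,-.475,z=.004)),m)>.2])
E
```

```text
scene [ 0.634 -0.212] 0.76 0.92
scene [ 0.679 -0.075] 0.92 0.87
scene [ 0.45  -0.485] 0.89 0.79
scene [ 0.637 -0.314] 0.77 0.68
side [ 0.682 -0.069] 0.85 0.88
side [ 0.457 -0.475] 0.96 0.75
side [ 0.64  -0.308] 0.87 0.65
[ 0.515 -0.376  0.186]
trayjar [(array([ 0.4551832 , -0.47611089]), np.float64(0.9687173366546631))]
```

View pics/d1.png

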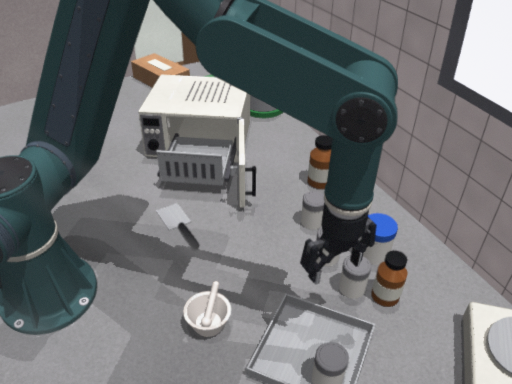

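>>> play_rows(
  deltas=[
    [-1, [0.015, 0.03, 0], -7],
    [-1, [0.03, 0.06, 0], -14],
    [-1, [0.045, 0.09, 0], -21],
    [-1, [0.0655, 0.123, 0], -28],
    [-1, [0.0655, 0.123, 0], -35],
    [-1, [0.0655, 0.123, 0], -42],
    [-1, [0.0655, 0.123, 0], -45],
    [-1, [0.0655, 0.123, 0.03], -45],
    [-1, [0.0655, 0.123, 0.06], -45],
    [-1, [0.0655, 0.123, 0.09], -45],
    [-1, [0.0655, 0.123, 0.12], -45],
    [-1, [0.0655, 0.123, 0.14], -45],
    [-1, [0.0655, 0.123, 0.14], -45],
    [1, [0.0655, 0.123, 0.14], -45],
    [1, [0.0655, 0.123, 0.14], -45],
    [1, [0.0655, 0.123, 0.14], -45],
    [1, [0.0655, 0.123, 0.14], -45],
    [1, [0.0655, 0.123, 0.14], -45],
    [1, [0.0655, 0.123, 0.14], -45],
    [1, [0.0655, 0.123, 0.14], -45],
  ],
)

```text
t: 9.92
position: [0.6399, -0.3106, 0.0479]
ee_rot: [[-0.707, 0.707, 0.002], [0.707, 0.707, -0.002], [-0.003, 0.0, -1.0]]
ft_force: [-0.7, 0.8, 5.9]
grip_width: 0.0615
```

>>> play_rows(
  deltas=[
    [1, [0, 0, -0.03], 0],
    [1, [0, 0, -0.06], 0],
    [1, [0, 0, -0.09], 0],
    [1, [0, 0, -0.11], 0],
    [1, [0, 0, -0.11], 0],
    [1, [0, 0, -0.11], 0],
    [1, [0, 0, -0.11], 0],
    [1, [0, 0, -0.11], 0],
    [1, [0, 0, -0.11], 0],
  ],
)

```text
t: 10.67
position: [0.6379, -0.3093, 0.1543]
ee_rot: [[-0.707, 0.707, -0.003], [0.707, 0.707, 0.002], [0.003, -0.001, -1.0]]
ft_force: [-0.6, 0.8, 0.2]
grip_width: 0.0613
```

```bash
python3 - <<'E'
from h import *
F=[]
for i in range(4): camera('side');F.append(observe()['ft_force'])
print(np.round(F,2));s=observe();print(np.round(s['position'],4),s['grip_width'],np.round(s['ee_rot'],3).tolist())
E
```

```text
[[ 0.18  0.15 -0.74]
 [-0.16 -0.19 -0.14]
 [-0.12  0.84 -0.1 ]
 [ 0.26 -0.01 -0.1 ]]
[ 0.6386 -0.3098  0.1554] 0.06149291732260138 [[-0.707, 0.707, -0.001], [0.707, 0.707, 0.001], [0.001, -0.0, -1.0]]
```

>>> play_rows(
  deltas=[
    [1, [0, -0.025, 0], 7],
    [1, [0, -0.05, 0], 14],
    [1, [0.001, -0.075, 0], 21],
    [1, [0.001, -0.1, 0], 28],
    [1, [0.002, -0.13, 0], 35],
    [1, [0.002, -0.157, 0], 42],
    [1, [0.002, -0.157, 0], 45],
    [1, [0.002, -0.157, 0.0], 45],
    [1, [0.002, -0.157, 0.03], 45],
    [1, [0.002, -0.157, 0.06], 45],
    [1, [0.002, -0.157, 0.085], 45],
    [1, [0.002, -0.157, 0.1], 45],
    [1, [0.002, -0.157, 0.105], 45],
    [1, [0.002, -0.157, 0.105], 45],
    [-0.5, [0.002, -0.157, 0.105], 45],
    [-0.75, [0.002, -0.157, 0.105], 45],
    [-0.75, [0.002, -0.157, 0.105], 45],
    [-0.75, [0.002, -0.157, 0.07], 45],
    [-0.75, [0.002, -0.157, 0.03], 45],
    [-0.9, [0.002, -0.157, -0.02], 45],
  ],
)

```text
t: 12.53
position: [0.5258, -0.4186, 0.1678]
ee_rot: [[-0.001, 1.0, -0.002], [1.0, 0.001, 0.002], [0.002, -0.002, -1.0]]
ft_force: [1.3, -1.2, 1.3]
grip_width: 0.0811
```

>>> play_rows(
  deltas=[
    [-1, [0.0, -0.02, -0.01], 0],
    [-1, [0.02, -0.05, -0.01], 0],
    [-1, [0.04, -0.08, -0.01], 0],
    [-1, [0.06, -0.11, -0.01], 0],
    [-1, [0.06, -0.11, -0.01], 0],
  ],
)

```text
t: 12.95
position: [0.4095, -0.3529, 0.1765]
ee_rot: [[-0.0, 1.0, -0.008], [1.0, 0.001, 0.008], [0.008, -0.008, -1.0]]
ft_force: [-0.2, 1.4, -1.2]
grip_width: 0.0853
```

```bash
python3 - <<'E'
from h import *
jars(); s=observe(); print(np.round(s['position'],3),np.round(s['ee_rot'],3).tolist())
E
```

```text
scene [ 0.679 -0.071] 0.95 0.96
scene [ 0.64  -0.202] 0.86 0.7
scene [ 0.449 -0.486] 0.69 0.65
side [ 0.457 -0.475] 0.98 0.94
side [ 0.645 -0.198] 0.68 0.83
side [ 0.531 -0.413] 0.83 0.68
[ 0.418 -0.361  0.178] [[-0.0, 1.0, 0.001], [1.0, 0.0, -0.001], [-0.001, 0.001, -1.0]]
```

>>> play_rows(
  deltas=[
    [-1, [0.021, 0.03, 0], -7],
    [-1, [0.043, 0.06, 0], -14],
    [-1, [0.065, 0.09, 0], -21],
    [-1, [0.086, 0.12, 0], -28],
    [-1, [0.108, 0.15, 0], -35],
    [-1, [0.13, 0.18, 0], -42],
    [-1, [0.15, 0.205, 0], -45],
    [-1, [0.161, 0.223, 0], -45],
    [-1, [0.161, 0.223, 0.03], -45],
    [-1, [0.161, 0.223, 0.06], -45],
    [-1, [0.161, 0.223, 0.09], -45],
    [-1, [0.161, 0.223, 0.115], -45],
    [-1, [0.161, 0.223, 0.132], -45],
    [-1, [0.161, 0.223, 0.132], -45],
    [1, [0.161, 0.223, 0.132], -45],
    [1, [0.161, 0.223, 0.132], -45],
    [1, [0.161, 0.223, 0.132], -45],
    [1, [0.161, 0.223, 0.132], -45],
    [1, [0.161, 0.223, 0.132], -45],
    [1, [0.161, 0.223, 0.132], -45],
  ],
)

```text
t: 14.92
position: [0.6406, -0.199, 0.0473]
ee_rot: [[-0.707, 0.707, 0.002], [0.707, 0.707, -0.001], [-0.002, 0.001, -1.0]]
ft_force: [1.2, -0.0, 2.9]
grip_width: 0.0613
```

>>> play_rows(
  deltas=[
    [1, [0, 0, 0], 0],
    [1, [0, 0, -0.03], 0],
    [1, [0, 0, -0.06], 0],
    [1, [0, 0, -0.09], 0],
    [1, [0, 0, -0.12], 0],
    [1, [0, 0, -0.12], 0],
    [1, [0, 0, -0.12], 0],
    [1, [0, 0, -0.12], 0],
    [1, [0, 0, -0.12], 0],
    [1, [0, 0, -0.12], 0],
  ],
)

```text
t: 15.75
position: [0.638, -0.198, 0.1635]
ee_rot: [[-0.707, 0.707, -0.004], [0.707, 0.707, 0.002], [0.004, -0.002, -1.0]]
ft_force: [0.3, -0.4, -3.3]
grip_width: 0.0613
```

```bash
python3 - <<'E'
from h import *
F=[]
for i in range(4): camera('side');F.append(observe()['ft_force'])
print(np.round(F,2));s=observe();print(np.round(s['position'],4),s['grip_width'],np.round(s['ee_rot'],3).tolist())
E
```

```text
[[-1.    0.61 -3.25]
 [ 0.31 -0.   -4.06]
 [-0.32 -0.65 -4.03]
 [-0.15  0.03 -4.33]]
[ 0.6391 -0.1984  0.1649] 0.06125582458475472 [[-0.707, 0.707, -0.002], [0.707, 0.707, 0.001], [0.002, -0.001, -1.0]]
```

>>> play_rows(
  deltas=[
    [1, [0, 0, -0.03], 0],
    [1, [0, 0, -0.06], 0],
    [1, [0.03, 0.015, -0.065], 7],
    [1, [0.065, 0.033, -0.065], 14],
    [1, [0.1, 0.05, -0.065], 21],
    [1, [0.135, 0.068, -0.065], 28],
    [1, [0.17, 0.085, -0.065], 35],
    [1, [0.205, 0.103, -0.065], 42],
    [1, [0.24, 0.12, -0.065], 49],
    [1, [0.275, 0.138, -0.065], 56],
    [1, [0.31, 0.155, -0.065], 63],
    [1, [0.345, 0.173, -0.065], 70],
    [1, [0.38, 0.19, -0.065], 77],
    [1, [0.41, 0.205, -0.065], 78.4],
    [1, [0.43, 0.215, -0.065], 78.4],
    [1, [0.43, 0.215, -0.065], 78.4],
    [1, [0.43, 0.215, -0.065], 78.4],
  ],
  newtons=40,
)

```text
t: 17.37
position: [0.4869, 0.2586, 0.2308]
ee_rot: [[0.548, 0.837, -0.0], [0.837, -0.548, -0.0], [-0.0, 0.0, -1.0]]
ft_force: [0.3, 0.4, -3.3]
grip_width: 0.0613
```

```bash
python3 - <<'E'
from h import *
s=observe();print(np.round(s['position'],4),s['grip_width'],np.round(s['ee_rot'],3).tolist(),np.round(s['joints'],2))
a=shot('scene','s2.png');b=shot('side','d2.png')
cv2.imwrite('pics/j2.png',cv2.cvtColor(np.hstack([cv2.resize(a[130:370,200:460],None,fx=1.5,fy=1.5),cv2.resize(b[40:280,80:340],None,fx=1.5,fy=1.5)]),cv2.COLOR_RGB2BGR))
E
```

```text
[0.4869 0.2586 0.2308] 0.06126243971680726 [[0.548, 0.837, -0.0], [0.837, -0.548, -0.0], [-0.0, 0.0, -1.0]] [ 0.36  0.3   1.63 -0.    1.22  0.94]
```

View pics/j2.png

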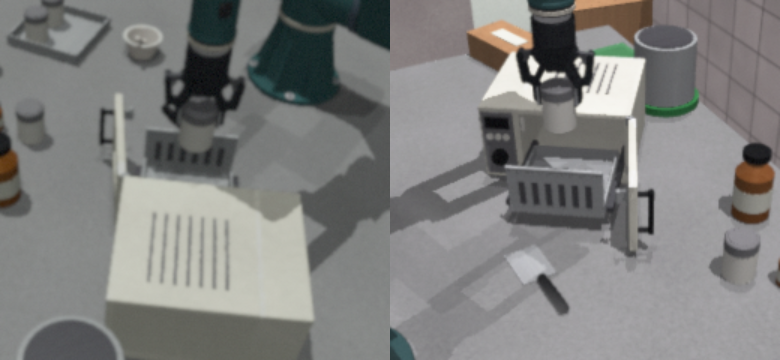

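>>> play_rows(
  deltas=[
    [1, [0, 0, 0.035], 0],
    [1, [0, 0, 0.07], 0],
    [1, [0, 0, 0.1], 0],
    [1, [0, 0, 0.12], 0],
    [1, [0, 0, 0.135], 0],
    [1, [0, 0, 0.14], 0],
    [1, [0, 0, 0.143], 0],
    [1, [0, 0, 0.143], 0],
    [1, [0, 0, 0.143], 0],
  ],
)

```text
t: 18.22
position: [0.4887, 0.2573, 0.0889]
ee_rot: [[0.551, 0.834, 0.002], [0.834, -0.551, 0.001], [0.002, 0.001, -1.0]]
ft_force: [-0.3, 0.1, -4.7]
grip_width: 0.0614
```

```bash
python3 - <<'E'
from h import *
F=[]
for i in range(4): camera('side');F.append(observe()['ft_force'])
print(np.round(F,2));s=observe();print(np.round(s['position'],4))
E
```

```text
[[ 0.97  0.03 -4.36]
 [ 0.21 -0.11 -4.05]
 [-0.14  0.48 -3.81]
 [-0.02 -0.64 -3.61]]
[0.4882 0.2576 0.0888]
```

>>> play_rows(
  deltas=[
    [1, [0, 0, 0.002], 0],
    [1, [0, 0, 0.002], 0],
    [-0.3, [0, 0, 0.002], 0],
    [-0.7, [0, 0, 0.002], 0],
    [-0.9, [0, 0, 0.002], 0],
    [-0.9, [0, 0, 0.002], 0],
    [-0.9, [0, 0, 0.002], 0],
    [-0.9, [0, 0, -0.03], 0],
    [-0.9, [0, 0, -0.065], 0],
    [-0.9, [0, 0, -0.1], 0],
    [-0.9, [0, 0, -0.13], 0],
    [-0.9, [0, 0, -0.13], 0],
  ],
)

```text
t: 19.42
position: [0.4913, 0.259, 0.2243]
ee_rot: [[0.55, 0.835, 0.01], [0.835, -0.55, 0.004], [0.009, 0.006, -1.0]]
ft_force: [1.1, 0.4, 0.7]
grip_width: 0.0808
```

```bash
python3 - <<'E'
from h import *
s=observe();print(np.round(s['position'],4))
for n in CAL:
    camera(n)
    print(n,[(fit([(n,m)],lambda x,y:cyl(x,y,z=.04),(.487,.258),[.01,.01])) for sc,m in jarmasks(n) if iou(hullmask(n,cyl(.487,.258,z=.04)),m)>.2])
print([np.round(r['point'],3) for r in search_frame('side','shelf_front')])
b=shot('side','d3.png'); a=camera('scene')
cv2.imwrite('pics/j3.png',cv2.cvtColor(np.hstack([cv2.resize(a[130:370,200:460],None,fx=1.5,fy=1.5),cv2.resize(b[40:280,80:340],None,fx=1.5,fy=1.5)]),cv2.COLOR_RGB2BGR))
E
```

```text
[0.4913 0.259  0.2243]
scene [(array([0.48240405, 0.25376355]), np.float64(0.520904541015625))]
side [(array([0.48903197, 0.26507039]), np.float64(0.45487794280052185))]
[array([0.473, 0.209, 0.064])]
```

View pics/j3.png

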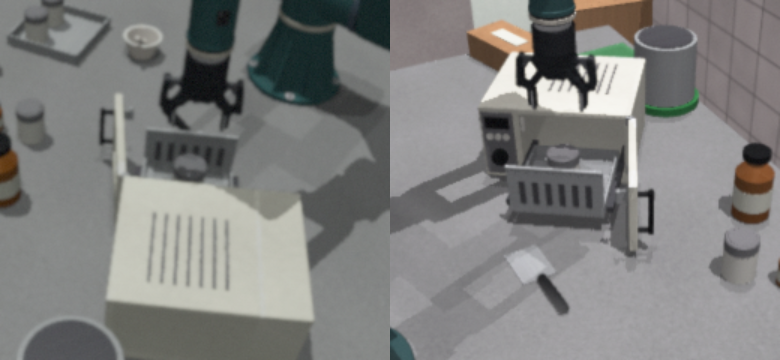

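>>> play_rows(
  deltas=[
    [1, [-0.03, 0, 0], 0],
    [1, [-0.06, 0, 0], 0],
    [1, [-0.095, 0, 0], 0],
    [1, [-0.125, 0, 0], 0],
    [1, [-0.125, 0, 0], 0],
    [1, [-0.125, 0, 0.03], 0],
    [1, [-0.125, 0, 0.06], 0],
    [1, [-0.125, 0, 0.09], 0],
    [1, [-0.125, 0, 0.102], 0],
    [1, [-0.125, 0, 0.102], 0],
    [1, [-0.125, 0, 0.102], 0],
    [1, [-0.125, 0, 0.102], 0],
  ],
)

```text
t: 20.77
position: [0.4194, 0.1534, 0.1164]
ee_rot: [[0.55, 0.835, 0.001], [0.835, -0.55, 0.0], [0.0, 0.0, -1.0]]
ft_force: [0.4, -0.6, 0.7]
grip_width: -0.0
```

>>> play_rows(
  deltas=[
    [1, [0.01, 0, 0], 0],
    [1, [0.02, 0, 0], 0],
    [1, [0.028, 0, 0], 0],
    [1, [0.034, 0, 0], 0],
    [1, [0.04, 0, 0], 0],
    [1, [0.047, 0, 0], 0],
    [1, [0.054, 0, 0], 0],
    [1, [0.061, 0, 0], 0],
    [1, [0.068, 0, 0], 0],
    [1, [0.075, 0, 0], 0],
    [1, [0.082, 0, 0], 0],
    [1, [0.089, 0, 0], 0],
    [1, [0.096, 0, 0], 0],
    [1, [0.103, 0, 0], 0],
    [1, [0.11, 0, 0], 0],
    [1, [0.117, 0, 0], 0],
    [1, [0.124, 0, 0], 0],
    [1, [0.13, 0, 0], 0],
    [1, [0.135, 0, 0], 0],
    [1, [0.14, 0, 0], 0],
  ],
)

```text
t: 22.43
position: [0.496, 0.2704, 0.1159]
ee_rot: [[0.55, 0.835, -0.0], [0.835, -0.55, -0.0], [-0.0, -0.0, -1.0]]
ft_force: [1.1, -3.4, 0.4]
grip_width: -0.0
```

```bash
cat >> h.py <<'E'
def cabxy(w):
    x,y,a=np.load('cab.npy');c,s=np.cos(a),np.sin(a);d=np.array(w[:2])-[x,y];return np.array([c*d[0]+s*d[1],-s*d[0]+c*d[1]])
E
python3 - <<'E'
from h import *
s=observe();print(np.round(s['position'],4),cabxy(s['position']),np.round(s['ft_force'],1),s['grip_width'])
b=shot('side','d4.png')
cv2.imwrite('pics/j4.png',cv2.cvtColor(cv2.resize(b[40:280,80:340],None,fx=2,fy=2),cv2.COLOR_RGB2BGR))
E
```

```text
[0.496  0.2704 0.1159] [-0.19978886 -0.00072884] [ 1.1 -3.4  0.4] -7.109196176318716e-06
```

View pics/j4.png

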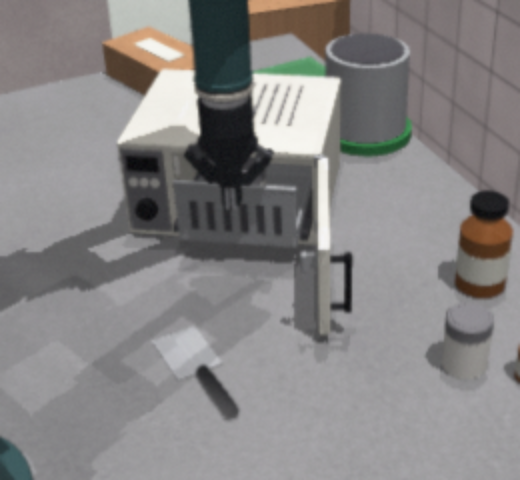

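>>> play_rows(
  deltas=[
    [1, [0.007, 0, 0], 0],
    [1, [0.014, 0, 0], 0],
    [1, [0.021, 0, 0], 0],
    [1, [0.028, 0, 0], 0],
    [1, [0.035, 0, 0], 0],
    [1, [0.041, 0, 0], 0],
    [1, [0.046, 0, 0], 0],
    [1, [0.05, 0, 0], 0],
    [1, [0.053, 0, 0], 0],
    [1, [0.055, 0, 0], 0],
    [1, [0.055, 0, 0], 0],
  ],
)

```text
t: 23.4
position: [0.5264, 0.3164, 0.116]
ee_rot: [[0.55, 0.835, 0.0], [0.835, -0.55, 0.001], [0.001, -0.0, -1.0]]
ft_force: [-0.4, -0.3, -0.6]
grip_width: 0.0
```

>>> play_rows(
  deltas=[
    [1, [0.002, 0, 0], 0],
    [1, [0.004, 0, 0], 0],
    [1, [0.005, 0, 0], 0],
    [1, [0.005, 0, 0], 0],
  ],
)

```text
t: 23.73
position: [0.5264, 0.3167, 0.1156]
ee_rot: [[0.551, 0.835, -0.005], [0.835, -0.551, -0.006], [-0.008, -0.001, -1.0]]
ft_force: [-5.2, -12.6, 5.1]
grip_width: 0.0003
```

>>> play_rows(
  deltas=[
    [1, [0.002, 0, 0], 0],
    [1, [0.004, 0, 0], 0],
    [1, [0.004, 0, 0], 0],
  ],
)

```text
t: 23.98
position: [0.526, 0.3167, 0.1149]
ee_rot: [[0.551, 0.835, -0.011], [0.835, -0.551, -0.012], [-0.016, -0.002, -1.0]]
ft_force: [-10.9, -23.6, 9.5]
grip_width: 0.0001
```

>>> play_rows(
  deltas=[
    [1, [-0.01, 0, 0], 0],
    [1, [-0.03, 0, 0], 0],
    [1, [-0.065, 0, 0], 0],
    [1, [-0.1, 0, -0.02], 0],
    [1, [-0.125, 0, -0.04], 0],
    [1, [-0.14, 0, -0.06], 0],
    [1, [-0.14, 0, -0.08], 0],
  ],
)

```text
t: 24.57
position: [0.4515, 0.2043, 0.1968]
ee_rot: [[0.552, 0.834, -0.002], [0.834, -0.552, -0.001], [-0.001, -0.001, -1.0]]
ft_force: [0.8, 0.4, 0.0]
grip_width: -0.0001
```

```bash
python3 - <<'E'
from h import *
print(cabxy((.5264,.3167)));s=observe();print(np.round(s['position'],4))
b=shot('side','d5.png');m=masks_of('side','shelf_front')
print([(np.round(r['point'],3),cabxy(r['point']).round(3)) for r in search_frame('side','shelf_front')])
b=b[60:220,120:280].copy()
cv2.imwrite('pics/j5.png',cv2.cvtColor(cv2.resize(b,None,fx=3.5,fy=3.5,interpolation=3),cv2.COLOR_RGB2BGR))
x,y,w=np.load('cab.npy')
print('expected plate top corners shut',proj('side',box(-.13,-.13,-.09,.09,.135,.04,x,y,w),CAL['side'])[:4].round(1).tolist())
E
```

```text
[-0.14442585 -0.00057993]
[0.4515 0.2043 0.1968]
[(array([0.55 , 0.324, 0.079]), array([-0.126, -0.016]))]
expected plate top corners shut [[229.6, 124.3], [230.2, 151.0], [170.2, 120.9], [173.0, 147.4]]
```

View pics/j5.png

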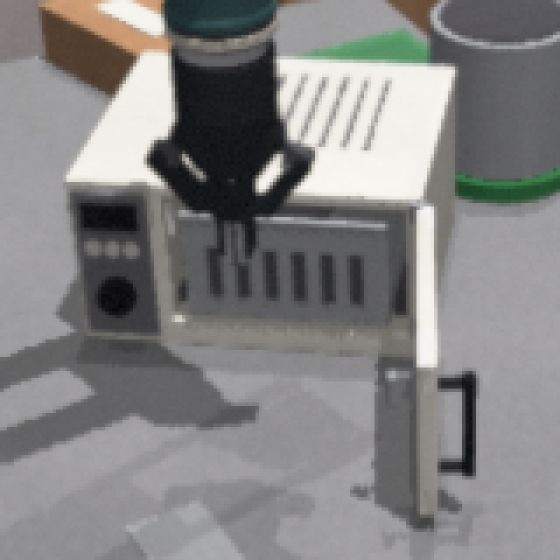

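```bash
cat > arc.py <<'E'
from h import *
s=observe();x0=s['position'];R=np.array(s['ee_rot']);x,y,w=np.load('cab.npy');c,q=np.cos(w),np.sin(w)
def P(th,off,z=.116,r=.165):
    p=np.array([-.13,-.12])+r*np.array([-np.sin(th),np.cos(th)])+(.0305+off)*np.array([-np.cos(th),-np.sin(th)])
    return np.array([x+c*p[0]-q*p[1],y+q*p[0]+c*p[1],z])
Rn=np.array([[c,q,0],[q,-c,0],[0,0,-1]])
if __name__=='__main__':
    print(x0.round(4) if hasattr(x0,'round') else x0)
    a=P(1.7,.045);print('start',a,Rn.T@(a-x0))
    for th in np.arange(1.7,-.01,-.1): p=P(th,0);print(round(th,2),(Rn.T@(p-a)).round(3).tolist(),p.round(3),round(np.hypot(p[0],p[1]),3))
E
python3 arc.py
```

```text
[0.4559 0.2071 0.1981]
start [0.62940837 0.08153345 0.116     ] [-0.00911124  0.21397902  0.08206008]
1.7 [-0.006, -0.045, 0.0] [0.589 0.101 0.116] 0.598
1.6 [-0.01, -0.061, 0.0] [0.573 0.107 0.116] 0.583
1.5 [-0.013, -0.077, 0.0] [0.558 0.113 0.116] 0.569
1.4 [-0.014, -0.094, 0.0] [0.543 0.122 0.116] 0.557
1.3 [-0.013, -0.111, 0.0] [0.53  0.132 0.116] 0.546
1.2 [-0.011, -0.127, 0.0] [0.517 0.143 0.116] 0.536
1.1 [-0.007, -0.144, 0.0] [0.506 0.155 0.116] 0.529
1.0 [-0.001, -0.16, 0.0] [0.495 0.168 0.116] 0.523
0.9 [0.006, -0.175, 0.0] [0.487 0.183 0.116] 0.52
0.8 [0.014, -0.189, 0.0] [0.479 0.198 0.116] 0.519
0.7 [0.024, -0.203, 0.0] [0.474 0.213 0.116] 0.52
0.6 [0.036, -0.215, 0.0] [0.47  0.23  0.116] 0.523
0.5 [0.048, -0.226, 0.0] [0.467 0.246 0.116] 0.528
0.4 [0.062, -0.236, 0.0] [0.466 0.263 0.116] 0.535
0.3 [0.076, -0.245, 0.0] [0.467 0.28  0.116] 0.544
0.2 [0.091, -0.252, 0.0] [0.47  0.296 0.116] 0.555
0.1 [0.107, -0.257, 0.0] [0.474 0.313 0.116] 0.568
-0.0 [0.123, -0.261, 0.0] [0.48  0.328 0.116] 0.581
```

>>> play_rows(
  deltas=[
    [1, [0, 0.0, -0.035], 0],
    [1, [0, 0.03, -0.045], 0],
    [1, [0, 0.065, -0.045], 0],
    [1, [0, 0.1, -0.045], 0],
    [1, [-0.005, 0.135, -0.045], 0],
    [1, [-0.009, 0.17, -0.045], 0],
    [1, [-0.009, 0.2, -0.045], 0],
    [1, [-0.009, 0.214, -0.045], 0],
    [1, [-0.009, 0.214, -0.02], 0],
    [1, [-0.009, 0.214, 0.02], 0],
    [1, [-0.009, 0.214, 0.055], 0],
    [1, [-0.009, 0.214, 0.082], 0],
    [1, [-0.009, 0.214, 0.082], 0],
  ],
)

```text
t: 25.8
position: [0.6223, 0.0818, 0.1071]
ee_rot: [[0.55, 0.835, -0.012], [0.835, -0.55, 0.0], [-0.007, -0.01, -1.0]]
ft_force: [-0.3, -0.3, -0.6]
grip_width: -0.0001
```

```bash
python3 - <<'E'
from arc import *
print(np.round(s['position'],4),Rn.T@(P(1.7,.045)-x0),np.round(s['ft_force'],1))
E
```

```text
[0.6223 0.0818 0.1071] [ 0.00366165  0.0060831  -0.00891338] [-0.3 -0.3 -0.6]
```

>>> play_rows(
  deltas=[
    [1, [0, -0.015, -0.006], 0],
    [1, [-0.003, -0.03, -0.006], 0],
    [1, [-0.006, -0.045, -0.006], 0],
    [1, [-0.008, -0.053, -0.006], 0],
    [1, [-0.01, -0.061, -0.006], 0],
    [1, [-0.012, -0.069, -0.006], 0],
    [1, [-0.013, -0.077, -0.006], 0],
    [1, [-0.014, -0.085, -0.006], 0],
    [1, [-0.014, -0.094, -0.006], 0],
    [1, [-0.013, -0.111, -0.006], 0],
    [1, [-0.011, -0.127, -0.006], 0],
    [1, [-0.007, -0.144, -0.006], 0],
    [1, [-0.001, -0.16, -0.006], 0],
    [1, [0.006, -0.175, -0.006], 0],
    [1, [0.014, -0.189, -0.006], 0],
    [1, [0.024, -0.203, -0.006], 0],
    [1, [0.036, -0.215, -0.006], 0],
    [1, [0.048, -0.226, -0.006], 0],
    [1, [0.048, -0.226, -0.006], 0],
  ],
)

```text
t: 27.38
position: [0.4632, 0.2484, 0.1197]
ee_rot: [[0.549, 0.836, -0.001], [0.836, -0.549, 0.001], [-0.0, -0.002, -1.0]]
ft_force: [0.5, 0.2, 0.3]
grip_width: -0.0001
```

```bash
python3 - <<'E'
from arc import *
print(np.round(s['position'],4),np.round(s['ft_force'],1))
for th in (.5,.3,.2,.1,.05,0,-.03): print(th,(Rn.T@(P(th,0)-x0)).round(3).tolist())
b=shot('side','d6.png')[60:220,120:280]
cv2.imwrite('pics/j6.png',cv2.cvtColor(cv2.resize(b,None,fx=3.5,fy=3.5,interpolation=3),cv2.COLOR_RGB2BGR))
E
```

```text
[0.4632 0.2484 0.1197] [0.5 0.2 0.3]
0.5 [0.0, 0.004, 0.004]
0.3 [0.028, -0.014, 0.004]
0.2 [0.044, -0.021, 0.004]
0.1 [0.059, -0.027, 0.004]
0.05 [0.068, -0.029, 0.004]
0 [0.076, -0.031, 0.004]
-0.03 [0.081, -0.031, 0.004]
```

View pics/j6.png

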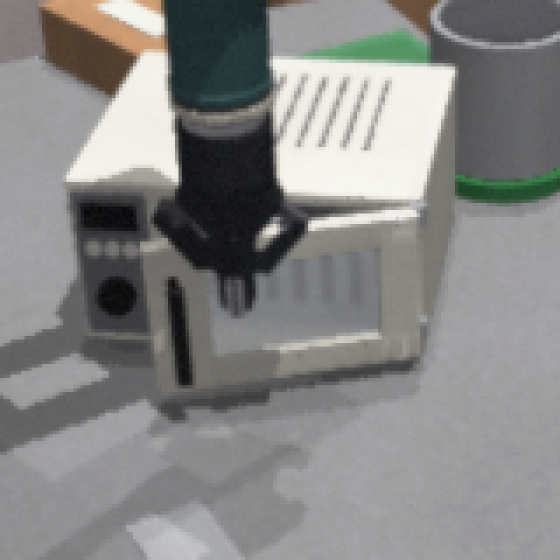

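Door is swinging shut, fingers on the window left of centre (pixel ~(187,145)). Continue to the catch.

>>> play_rows(
  deltas=[
    [1, [0.013, -0.005, 0], 0],
    [1, [0.028, -0.014, 0], 0],
    [1, [0.036, -0.018, 0], 0],
    [1, [0.044, -0.021, 0], 0],
    [1, [0.052, -0.024, 0], 0],
    [1, [0.059, -0.027, 0], 0],
    [1, [0.064, -0.029, 0], 0],
    [1, [0.068, -0.029, 0], 0],
    [1, [0.072, -0.03, 0], 0],
    [1, [0.075, -0.031, 0], 0],
    [1, [0.078, -0.031, 0], 0],
    [1, [0.078, -0.031, 0], 0],
  ],
)

```text
t: 28.43
position: [0.4789, 0.3243, 0.1187]
ee_rot: [[0.55, 0.835, -0.008], [0.835, -0.55, -0.007], [-0.01, -0.003, -1.0]]
ft_force: [-6.5, -11.6, 2.5]
grip_width: 0.0
```

>>> play_rows(
  deltas=[
    [1, [0.003, 0, 0], 0],
    [1, [0.006, 0, 0], 0],
    [1, [0.006, 0, 0], 0],
  ],
)

```text
t: 28.68
position: [0.478, 0.3246, 0.1173]
ee_rot: [[0.55, 0.835, -0.016], [0.835, -0.55, -0.016], [-0.022, -0.005, -1.0]]
ft_force: [-12.4, -25.2, 4.6]
grip_width: -0.0001
```

>>> play_rows(
  deltas=[
    [1, [-0.015, 0, 0], 0],
    [1, [-0.045, 0, 0], 0],
    [1, [-0.08, 0, -0.03], 0],
    [1, [-0.09, 0, -0.065], 0],
    [1, [-0.09, 0.02, -0.09], 0],
    [-1, [-0.09, 0.06, -0.09], 0],
    [-1, [-0.09, 0.1, -0.09], 0],
    [-1, [-0.09, 0.14, -0.09], 0],
    [-1, [-0.09, 0.18, -0.09], 0],
    [-1, [-0.09, 0.2, -0.09], 0],
  ],
)

```text
t: 29.52
position: [0.6079, 0.145, 0.2106]
ee_rot: [[0.552, 0.834, 0.005], [0.834, -0.552, -0.0], [0.002, 0.004, -1.0]]
ft_force: [0.4, 0.7, 0.2]
grip_width: 0.0606
```

```bash
python3 - <<'E'
from h import *
print(cabxy((.478,.3246)))
s=observe();print(np.round(s['position'],4),np.round(s['ee_rot'],3).tolist())
jars()
a=camera('scene');b=shot('side','d7.png')
print([(np.round(r['point'],3),cabxy(r['point']).round(3),r['score']) for r in search_frame('side','door_edge')])
o=np.hstack([cv2.resize(a[60:370,180:430],None,fx=1.6,fy=1.6),cv2.resize(b[70:225,120:270],(400,496),interpolation=3)])
cv2.imwrite('pics/j7.png',cv2.cvtColor(o,cv2.COLOR_RGB2BGR))
E
```

```text
[-0.16450561  0.04416125]
[0.6079 0.145  0.2106] [[0.552, 0.834, 0.005], [0.834, -0.552, -0.0], [0.002, 0.004, -1.0]]
scene [ 0.679 -0.072] 0.92 0.86
scene [ 0.522 -0.424] 0.84 0.85
scene [ 0.452 -0.484] 0.76 0.81
side [ 0.457 -0.475] 0.97 0.89
side [ 0.682 -0.073] 0.92 0.73
side [ 0.531 -0.412] 0.8 0.6
[(array([0.53 , 0.312, 0.096]), array([-0.146, -0.006]), 0.82)]
```

View pics/j7.png

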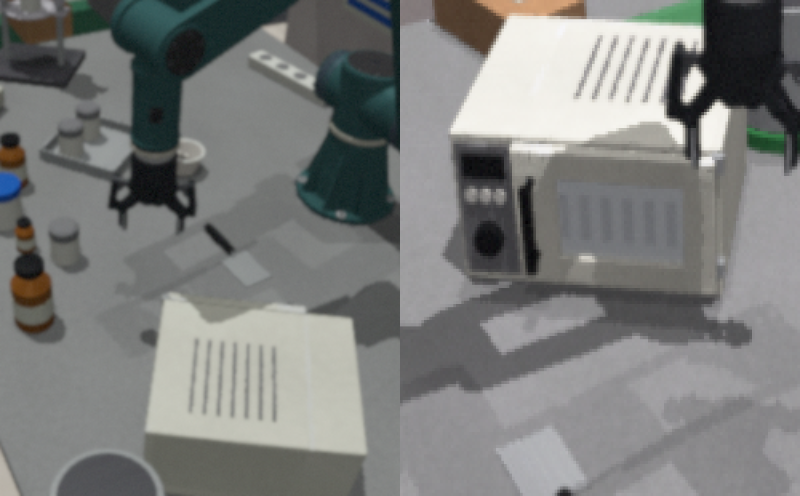

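```bash
python3 - <<'E'
from h import *
s=observe();R=np.array(s['ee_rot']);c=calibration('wrist');Rc=np.array(c['R']);o=-Rc.T@np.array(c['t'])
print('cam in tool',R.T@(o-s['position']),'axes',(R.T@Rc.T).round(2).tolist(),np.array(c['intrinsics']).round(0).tolist())
print(cabxy(s['position']))
x,y,w=np.load('cab.npy')
# candidate tool pos in cab
for cx,cy,z in [(-.2,.08,.3),(-.15,.08,.3),(-.25,.05,.3),(-.25,.08,.26)]:
    cw,sw=np.cos(w),np.sin(w);T=np.array([x+cw*cx-sw*cy,y+sw*cx+cw*cy,z]);d=T-s['position']
    c2=dict(c);c2['t']=np.array(c['t'])-Rc@d
    X=box(-.146,-.13,-.12,.11,.161,.165,x,y,w);print(cx,cy,z,(R.T@d).round(3),proj('wrist',X,c2).round(0)[::2].tolist())
E
```

```text
cam in tool [ 7.56358169e-02  7.94191204e-05 -1.33918863e-01] axes [[-0.0, -0.96, -0.3], [1.0, -0.0, -0.0], [0.0, -0.3, 0.96]] [[324.0, 0.0, 254.0], [0.0, 324.0, 194.0], [0.0, 0.0, 1.0]]
[-0.2429559  -0.15641693]
-0.2 0.08 0.3 [ 0.043 -0.236 -0.09 ] [[491.0, 123.0], [218.0, 121.0], [495.0, 104.0], [218.0, 101.0]]
-0.15 0.08 0.3 [ 0.093 -0.236 -0.09 ] [[480.0, 181.0], [220.0, 180.0], [483.0, 163.0], [220.0, 162.0]]
-0.25 0.05 0.3 [-0.007 -0.206 -0.09 ] [[468.0, 59.0], [179.0, 57.0], [471.0, 38.0], [177.0, 35.0]]
-0.25 0.08 0.26 [-0.007 -0.236 -0.05 ] [[545.0, 55.0], [210.0, 50.0], [550.0, 30.0], [209.0, 24.0]]
```

>>> play_rows(
  deltas=[
    [-1, [0, 0, -0.03], 0],
    [-1, [0.02, -0.02, -0.06], 0],
    [-1, [0.04, -0.05, -0.08], 0],
    [-1, [0.06, -0.08, -0.09], 0],
    [-1, [0.073, -0.11, -0.09], 0],
    [-1, [0.073, -0.14, -0.09], 0],
    [-1, [0.073, -0.156, -0.09], 0],
    [-1, [0.073, -0.156, -0.09], 0],
    [-1, [0.073, -0.156, -0.09], 0],
    [-1, [0.073, -0.156, -0.09], 0],
  ],
)

```text
t: 30.8
position: [0.5136, 0.294, 0.3]
ee_rot: [[0.55, 0.835, 0.001], [0.835, -0.55, -0.001], [-0.0, 0.001, -1.0]]
ft_force: [0.3, -0.1, -0.4]
grip_width: 0.0856
```

```bash
python3 - <<'E'
from h import *
camera('wrist');s=observe();c=calibration('wrist');im=shot('wrist','w8.png')
x,y,w=np.load('cab.npy')
print(proj('wrist',box(-.146,-.13,-.12,.11,.161,.165,x,y,w),c).round(1).tolist())
h=im[:,:,:].copy()
cv2.imwrite('pics/j8.png',cv2.cvtColor(cv2.resize(h[80:280],(1024,400),interpolation=3)[:,120:920],cv2.COLOR_RGB2BGR))
E
```

```text
[[390.9, 157.0], [392.8, 157.8], [123.0, 157.0], [121.1, 157.9], [393.1, 138.3], [395.1, 138.9], [120.8, 138.3], [118.9, 138.9]]
```

View pics/j8.png

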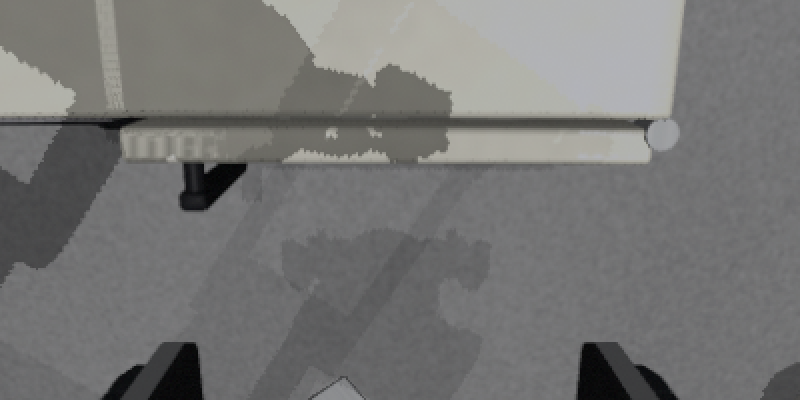

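```bash
python3 - <<'E'
from h import *
g=cv2.imread('pics/d5.png').mean(2)
x,y,w=np.load('cab.npy')
def pr(cx,cy,z): return proj('side',box(cx,cx,cy,cy,z,z,x,y,w)[:1],CAL['side'])[0]
for cy in (-.07,-.06,-.05,-.04,-.03):
    a=pr(-.13,cy,.165);b=pr(-.13,cy,.135);c=pr(-.134,cy,.135)
    col=int(round(b[0])); print(cy,'roof',a.round(1),'plate0',b.round(1),'plate4',c.round(1))
    print('   ',col,[(r,int(g[r,col])) for r in range(112,132)])
E
```

```text
-0.07 roof [222.7 115.1] plate0 [222.9 124. ] plate4 [222.7 124.6]
    223 [(112, 244), (113, 244), (114, 243), (115, 235), (116, 173), (117, 144), (118, 123), (119, 98), (120, 80), (121, 79), (122, 90), (123, 129), (124, 155), (125, 97), (126, 85), (127, 90), (128, 95), (129, 94), (130, 96), (131, 95)]
-0.06 roof [219.3 114.9] plate0 [219.6 123.8] plate4 [219.4 124.4]
    220 [(112, 242), (113, 244), (114, 242), (115, 236), (116, 183), (117, 144), (118, 122), (119, 94), (120, 79), (121, 78), (122, 99), (123, 145), (124, 144), (125, 91), (126, 84), (127, 92), (128, 92), (129, 95), (130, 96), (131, 95)]
-0.05 roof [215.9 114.7] plate0 [216.3 123.6] plate4 [216.1 124.2]
    216 [(112, 244), (113, 244), (114, 244), (115, 235), (116, 172), (117, 140), (118, 119), (119, 86), (120, 78), (121, 85), (122, 111), (123, 171), (124, 137), (125, 90), (126, 90), (127, 92), (128, 93), (129, 96), (130, 96), (131, 94)]
-0.04 roof [212.6 114.5] plate0 [212.9 123.4] plate4 [212.7 124. ]
    213 [(112, 244), (113, 243), (114, 243), (115, 231), (116, 164), (117, 134), (118, 113), (119, 72), (120, 55), (121, 62), (122, 102), (123, 166), (124, 126), (125, 89), (126, 93), (127, 96), (128, 93), (129, 94), (130, 95), (131, 91)]
-0.03 roof [209.2 114.3] plate0 [209.6 123.2] plate4 [209.4 123.9]
    210 [(112, 243), (113, 244), (114, 242), (115, 222), (116, 155), (117, 127), (118, 109), (119, 67), (120, 60), (121, 66), (122, 108), (123, 161), (124, 112), (125, 82), (126, 84), (127, 92), (128, 95), (129, 94), (130, 96), (131, 96)]
```

>>> play_rows(
  deltas=[
    [-1, [-0.018, 0.028, 0], -7],
    [-1, [-0.036, 0.057, 0], -14],
    [-1, [-0.054, 0.085, 0], -21],
    [-1, [-0.072, 0.114, 0.0], -28],
    [-1, [-0.09, 0.143, 0], -35],
    [-1, [-0.108, 0.172, 0], -42],
    [-1, [-0.126, 0.2, 0], -49],
    [-1, [-0.144, 0.23, 0.02], -56],
    [-1, [-0.162, 0.258, 0.04], -63],
    [-1, [-0.18, 0.287, 0.06], -70],
    [-1, [-0.198, 0.316, 0.08], -77],
    [-1, [-0.214, 0.342, 0.1], -78],
    [-1, [-0.214, 0.342, 0.12], -78],
    [-1, [-0.214, 0.342, 0.15], -78],
    [-1, [-0.214, 0.342, 0.15], -78],
    [-1, [-0.214, 0.342, 0.15], -78],
  ],
)

```text
t: 32.23
position: [0.6793, -0.0734, 0.1479]
ee_rot: [[-0.701, 0.713, -0.005], [0.713, 0.701, 0.001], [0.004, -0.003, -1.0]]
ft_force: [0.5, -0.6, 0.6]
grip_width: 0.0857
```

```bash
python3 - <<'E'
from h import *
s=observe();print(np.round(s['position'],4),np.round(s['ee_rot'],3).tolist())
camera('wrist')
print([(np.round(r['point'],3),round(r['score'],2)) for t in('jar_a','dropper') for r in search_frame('wrist',t)])
c=calibration('wrist');CAL['wrist']=c
for sc,m in jarmasks('wrist'):
    print(sc,fit([('wrist',m)],cyl,(.68,-.073),[.01,.01]))
E
```

```text
[ 0.6793 -0.0734  0.1479] [[-0.701, 0.713, -0.005], [0.713, 0.701, 0.001], [0.004, -0.003, -1.0]]
[(array([ 0.677, -0.066,  0.084]), 0.67), (array([ 0.738, -0.126,  0.052]), 0.86)]
0.62 (array([ 0.68651699, -0.07205713]), np.float64(0.9790734648704529))
```

>>> play_rows(
  deltas=[
    [-1, [0, 0.001, 0.03], 0],
    [-1, [0, 0.001, 0.06], 0],
    [-1, [0, 0.001, 0.09], 0],
    [-1, [0, 0.001, 0.105], 0],
    [-1, [0, 0.001, 0.105], 0],
    [1, [0, 0.001, 0.105], 0],
    [1, [0, 0.001, 0.105], 0],
    [1, [0, 0.001, 0.105], 0],
    [1, [0, 0.001, 0.105], 0],
    [1, [0, 0.001, 0.105], 0],
    [1, [0, 0.001, 0.105], 0],
    [1, [0, 0.001, 0.105], 0],
    [1, [0, 0.001, 0.07], 0],
    [1, [0, 0.001, 0.035], 0],
    [1, [0, 0.001, 0], 0],
    [1, [0, 0.001, -0.02], 0],
    [1, [0, 0.001, -0.02], 0],
    [1, [0, 0.001, -0.02], 0],
    [1, [0, 0.001, -0.02], 0],
  ],
  newtons=30,
)

```text
t: 34.02
position: [0.6809, -0.0716, 0.1696]
ee_rot: [[-0.702, 0.712, -0.001], [0.712, 0.702, 0.0], [0.001, -0.0, -1.0]]
ft_force: [-0.7, 1.3, -1.4]
grip_width: 0.0613
```

```bash
python3 - <<'E'
from h import *
F=[]
for i in range(4): camera('side');F.append(observe()['ft_force'])
s=observe();print(np.round(F,1)[:,2],np.round(s['position'],4),s['grip_width'],np.round(s['ee_rot'],3).tolist())
print(np.array(s['ee_rot']).T@(np.array([.4706,-.349,.1])-s['position']))
E
```

```text
[-1.5 -0.5 -0.7 -0.9] [ 0.6805 -0.0715  0.1682] 0.06113853405113212 [[-0.702, 0.712, -0.003], [0.712, 0.702, 0.001], [0.003, -0.002, -1.0]]
[-0.05036752 -0.34416318  0.06869522]
```

>>> play_rows(
  deltas=[
    [1, [-0.005, -0.035, 0], 7],
    [1, [-0.01, -0.07, 0], 14],
    [1, [-0.015, -0.105, 0], 21],
    [1, [-0.02, -0.14, 0], 28],
    [1, [-0.025, -0.175, 0], 35],
    [1, [-0.03, -0.21, 0], 42],
    [1, [-0.035, -0.245, 0], 45],
    [1, [-0.04, -0.28, 0], 45],
    [1, [-0.045, -0.31, 0], 45],
    [1, [-0.05, -0.344, 0], 45],
    [1, [-0.05, -0.344, 0], 45],
    [1, [-0.05, -0.344, 0.03], 45],
    [1, [-0.05, -0.344, 0.06], 45],
    [1, [-0.05, -0.344, 0.09], 45],
    [1, [-0.05, -0.344, 0.11], 45],
    [1, [-0.05, -0.344, 0.12], 45],
    [1, [-0.05, -0.344, 0.12], 45],
    [1, [-0.05, -0.344, 0.12], 45],
  ],
)

```text
t: 35.72
position: [0.4715, -0.3483, 0.0492]
ee_rot: [[0.007, 1.0, -0.001], [1.0, -0.007, 0.001], [0.001, -0.001, -1.0]]
ft_force: [0.3, 0.3, 0.1]
grip_width: 0.0612
```

>>> play_rows(
  deltas=[
    [-0.5, [0, 0, 0], 0],
    [-0.75, [0, 0, 0], 0],
    [-0.75, [0, 0, 0], 0],
    [-0.75, [0, 0, 0], 0],
    [-0.75, [0, 0, -0.035], 0],
    [-0.75, [0, 0, -0.07], 0],
    [-0.75, [0, 0, -0.105], 0],
    [-0.75, [0.03, 0, -0.14], 0],
    [-0.75, [0.06, 0, -0.17], 0],
    [-0.75, [0.1, 0, -0.19], 0],
    [-0.75, [0.14, 0, -0.2], 0],
    [-0.75, [0.18, 0, -0.2], 0],
    [-0.75, [0.22, 0, -0.2], 0],
    [-0.75, [0.22, 0, -0.2], 0],
  ],
)

```text
t: 36.88
position: [0.4719, -0.1227, 0.2505]
ee_rot: [[0.003, 1.0, -0.0], [1.0, -0.003, 0.003], [0.003, -0.0, -1.0]]
ft_force: [-0.9, -0.0, -0.5]
grip_width: 0.0744
```

```bash
python3 - <<'E'
from h import *
s=observe();print(np.round(s['position'],4),s['t']);jars()
a=shot('scene','s9.png');b=shot('side','d9.png')
cv2.imwrite('pics/j9.png',cv2.cvtColor(np.hstack([cv2.resize(a,(400,300)),cv2.resize(b,(400,300))]),cv2.COLOR_RGB2BGR))
for n in CAL:
    d=cv2.absdiff(cv2.imread('pics/d0.png' if n=='side' else 'pics/s0.png'),cv2.imread('pics/d9.png' if n=='side' else 'pics/s9.png')).max(2)
    for t,p in [('dropper',(.746,-.13)),('amber_1',(.8016,.0676)),('amber_1',(.695,-.363)),('stock_tub',(.758,-.241)),('mortar',(.306,-.242)),('spatula',(.362,.06))]:
        print(n,t,[np.round(r['point'],3) for r in search_frame(n,t) if np.hypot(*(np.array(r['point'][:2])-p))<.06])
E
```

```text
[ 0.4719 -0.1227  0.2505] 36.8833
scene [ 0.465 -0.354] 0.93 0.89
scene [ 0.521 -0.424] 0.87 0.73
side [ 0.457 -0.474] 0.97 0.85
side [ 0.534 -0.41 ] 0.79 0.69
side [ 0.474 -0.344] 0.93 0.66
scene dropper [array([ 0.746, -0.122,  0.048])]
scene amber_1 [array([0.803, 0.092, 0.096])]
scene amber_1 [array([ 0.699, -0.342,  0.087])]
scene stock_tub [array([ 0.763, -0.212,  0.085])]
scene mortar [array([ 0.305, -0.244,  0.045])]
scene spatula [array([0.368, 0.106, 0.003])]
side dropper [array([ 0.738, -0.144,  0.042])]
side amber_1 [array([0.783, 0.048, 0.087])]
side amber_1 [array([ 0.675, -0.377,  0.087])]
side stock_tub [array([ 0.737, -0.258,  0.09 ])]
side mortar [array([ 0.3  , -0.238,  0.039])]
side spatula [array([0.365, 0.098, 0.002])]
```

View pics/j9.png

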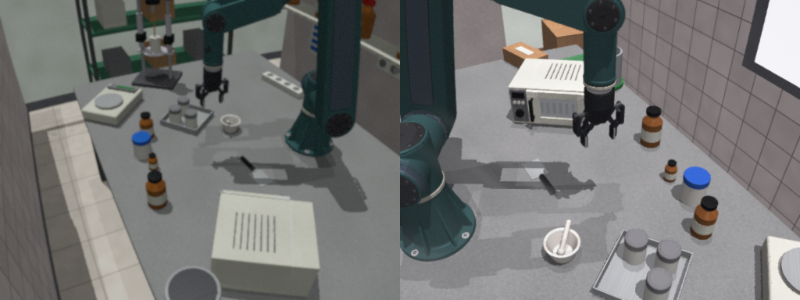

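```bash
python3 -c "
from station import *
print(sign_off())"
```

```text
the job is handed in; nothing more can be done
None
```

I finished the job and handed it in at about 37 s on the robot's clock. I viewed 13 pictures. `sign_off` gives no verdict.

- **Jars:** There were four on the bench. Three read about 0 to 0.9 N on the wrist when lifted, so they are empty. The fourth read about 4 N and is the full one. That is more than the roughly 3 N a 0.3 kg jar should give.
- **Cabinet:** The full jar stood upright on the shelf. I pushed the shelf in until it stopped hard, then swung the door shut.
- **Tray:** The first two empties went in before the full jar was found, and the third after the door was shut. All three stand upright there.

**Last checks**
- **Shelf:** It held at the stop under about 26 N. In the picture taken before the door closed, the front plate's edge was within about 0.7 pixel of where it should be for fully in, on the inward side.
- **Door:** It held at its stop under about 28 N, against about 8 N for the catch at that point. From close above, its edge runs parallel to the cabinet front. Its face stands about 4 mm further out than I had assumed. I took this as where the hinge sits, since both ends are equally far out. I did not see the catch snap, so I infer it from the force and the picture.
- **Bystanders:** Both cameras place most of them within about 5 mm of the start. The spatula's middle came out differently each time (its scene reading moved 80 mm, its side reading 7 mm). In the pictures it lies where it was, and the arm never went down near it.
- **Knocks:** No jar was seen to be knocked aside.

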